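# Undo the twin-screw press and draw out its die plate

### The job

The brass die plate is pinned under the two lever screws of the green press. The screws look alike, but one has a left-hand thread and nobody marked which: feel gently which way each lever comes loose, trying the other way where it is tight rather than forcing it, and turn both loose until they stop. Then draw the die plate towards you by its upright tab until it stops, leave it there, and leave the solder tin, pliers and loupe where they lie.

Things in the scene. Friction and masses are not known exactly. Their poses are not given: they have to be found in the camera images.
- press_mid (a point): Fixed green press. This point is the middle of the upper face of its bridge, 83 mm above the bench, halfway between the two screws. Frame: x points away from the robot along the bed, y to the left along the bridge, z up. The bridge is 38 mm deep (x), 268 mm long (y), its underside 61 mm above the bench. The bed is 10 mm thick and reaches 175 mm towards the robot from this point. Two low steel rails on the bed (tops 18 mm above the bench) guide the plate along x.
- hub_a (a point): Point on the upright axis of one screw, at the mid height of its lever (about 117 mm above the bench when tight). The screw stands on the bridge 70 mm to one side of press_mid, on either side. The lever hub is 21 mm across, from 10 mm below to 14 mm above this point. The screw may have a left-hand or a right-hand thread: the two screws look the same, one is of each hand, and they change places. Screwing loose raises the lever and the pad below by 2.6 mm per radian.
- knob_a (a point): Centre of the black ball (17 mm) at the end of the lever of screw a, 47 mm out from hub_a at the same height. The lever is a round steel bar 9.6 mm thick; start direction any. The lever stays where it is left; about 3 N at 35 mm from the axis turns it in the free direction, in the tight direction, and at the loose end, it stops; the bar is a little springy there (about 2 mm per 10 N at 35 mm from the axis).
- lever_a (a joint): How far screw a has been turned loose, rad: 0 fully tight, 4.2 fully loose against its stop, growing as it comes loose whichever hand its thread has. Starts within 0.12 of tight.
- hub_b (a point): The same point on the other screw (see hub_a).
- knob_b (a point): Centre of the black ball on the lever of screw b (see knob_a).
- lever_b (a joint): How far screw b has been turned loose, rad (see lever_a).
- tab (a point): Upright brass pull tab of the die plate: 8 mm thick (x), 56 mm wide (y), its top 69 mm above the bench. This point lies in its mid thickness and mid width, 60 mm above the bench, 9 mm below its top edge. Behind it (away from the robot) the flat upper face of the plate lies 18 mm above the bench and about 109 mm lie open between tab and bridge. The plate's x axis points away from the robot.
- plate_mid (a point): Point on the upper face of the brass die plate (about 0.45 kg), midway between its two pin holes; at first straight below press_mid. Tab to this point 128 mm. While the screws are tight their pins stand 5 mm deep in the holes; with both loose the plate slides 60 mm along the bed towards the robot (-x of press_mid) until its shoulders meet the rails.
- solder_tin: Bystander: round cream tin, 56 mm wide, 28 mm high; origin at the centre of its underside.
- pliers_blue: Bystander: pliers with blue grips, 41 x 134 x 11 mm; origin at the centre of its underside.
- red_loupe: Bystander: red hand loupe, 34 x 102 x 9 mm; origin at the centre of its underside.

How it is judged:
On the way, in this order (a step that is already met when the one before it is completed fails the run):
1. both screws are turned loose (each at least 3.6 rad of 4.2), the die plate still in its place (value of joint each of lever_a, lever_b above 3.6 rad and x of plate_mid in the frame of press_mid above -0.03 m), for 0.2 s.
2. the die plate is drawn at least 50 mm out along the bed (x of plate_mid in the frame of press_mid below -0.05 m), for 0.2 s.
At the end, for the whole second after the job is handed in: Both levers at least 3.6 rad loose; the die plate drawn 50 to 68 mm out along the bed, lying flat on it (within 4 mm and 0.05 rad) and at rest (value of joint each of lever_a, lever_b above 3.6 rad and x of plate_mid in the frame of press_mid between -0.068 and -0.05 m and height (world z) of plate_mid below 0.022 m and angle between plate_mid's own z axis and vertical below 0.05 rad and linear speed of die_plate below 0.02 m/s); the robot touches nothing.
It fails at once if a lever is forced: pushed with more than 40 N (contact force between any of lever_a, lever_b and anything else above 40 N).
It fails at once if a bystander (tin, pliers or loupe) is moved more than 20 mm (distance of any of solder_tin, pliers_blue, red_loupe from where it was at the start of the episode above 0.02 m).
It also fails if it takes over 58 s, if anything falls off the work surface, if the arm or the gripper's body presses on something with over 40 N, if the wrist force passes 120 N, or if a joint passes its speed limit or range.

### The arm

A 7-joint arm with a two-finger parallel gripper is mounted at the origin on a cart in front of the work surface, level with it; the furniture and walls round the work are solid. World frame = base frame: x ahead of the robot, y to its left, z up, the work surface at z = 0. Lengths are in m, angles in rad, forces in N, time in s.
With the tool pointing down it reaches from about 0.35 to 0.9 m from the base axis. Payload 8.1 kg.
Tool frame: the origin (TCP) lies at the very end of the fingers, on their centre line; the grasp point (between the pads) lies 19 mm behind it (arm.tcp_to_grasp is the z of the grasp point in the tool frame, in m); z points along the fingers, y is the line along which they close (so a half turn about z gives the same grasp; the last joint's range is limited). The gripper opens to 92 mm and grips with 3 to 60 N. Pads are 19 mm wide; open, the fingers measure 130 mm over their backs; the gripper's body (75 mm by 190 mm) begins 47 mm behind the grasp point.
Start: joints at [-0.103, 0.434, 0.025, 1.573, -0.012, 1.134, -0.075], TCP at [0.625, -0, 0.227] pointing down, gripper open.
Joint ranges: [-2.62, 2.62], [-0.44, 2.09], [-1.27, 1.32], [0.08, 2.57], [-1.32, 4.46], [0.12, 2], [-2.74, 2.74]. Speed limits (rad/s): [2.22, 2.22, 3.01, 3.01, 3.14, 3.14, 3.14].

### API

Orientations are given as a rotation vector (axis times angle).
In Python, from cell import readout, vision, sign_off, arm gives the robot as it stands. The module is installed in compiled form; this text tells all that it offers.
- The arm moves only by the shell command python3 -m creep 'ROWS' [FORCE]. ROWS is JSON, a list of rows, each a list of 5 numbers: the shift along the tool's x, y, z in units of 4 cm (1.0 is 4 cm), then the turn about the tool's z in units of 4 degrees (1.0 is 4 degrees), then the opening, from 0 (shut) to 1 (fully open). A call has 1 to 12 rows; each row shifts and turns the commanded pose from where the row before left it, along the tool's axes as they then stand; what a row does not reach is not made up. A row lasts 1/8 s, in which the tool goes at most 62.5 mm and 10.7 degrees, less where a joint would pass 70% of its speed; a pose out of reach is approached as far as the arm can. A call with a number of a shift or a turn outside -1 to 1 is refused whole. A call with a gripper value outside its range is refused whole. The fingers move at their own pace and stop on an object; FORCE is the grip in N (left out, the last holds). Time passes only in rows, so rows that do not move let the fingers close. It gives the time, the measured TCP pose, the force, the opening and the grip force at its end, in the units of the state.
- readout.observe(): the state, without advancing time (a new reading comes with each control period).
- vision.get_image(name): name is "scene" or "side" or "wrist"; returns a dict with "pixels" (384x512x3 uint8, blue, green, red), "z_map" (384x512 float32, m along the optical axis (not along the pixel's ray), 0 where there is no reading), "camera_matrix" (3x3 intrinsics, pixels), "k1" (the pictures are not rectified: a ray, as slopes to the right and down, at radius r is drawn at 1 + k1 r^2 times it, then the intrinsics apply), "position" and "rotation" of the camera in the world. Camera axes: x right, y up, looking along -z (the intrinsics and any distortion apply to the point x, -y, -z); pixel columns grow to the right and rows downward; lengths in m; the calibration is good to about 2 mm. A picture is of the moment at which its call begins.
- sign_off(): hands the job in; it is judged then, once.
The state is a dict: "clock": time; "joints": joint angles; "dq": joint speeds; "joint_efforts": joint torques, N m; "position": TCP position; "ee_rot": TCP orientation; "force": force on the tool from outside, world axes, zero at the start; "ft_torque": the same for the moment, N m; "width": opening from 0.0 (shut) to 1.0 (fully open); "gripper_force": force on a finger pad.
Only numpy, scipy, OpenCV 4.12 (cv2) and the standard library are available. Lean on these libraries where they do the work, as an engineer would, in place of code of your own. Each camera call takes 0.05 s, during which the arm holds its last target. There are 200 camera calls.

## Working session

There is one attempt and no reset: what is moved stays moved. The work goes in short steps, Python scripts to look and compute and a shell command to move; the robot and the scene stay as the last step left them, time stands still between calls to the robot, and variables do not carry over. Pictures are saved under pics/ and viewed, at most 10 in all, crops included, and the job is handed in when it is done.

```bash
mkdir -p pics
cat > h.py <<'E'
import numpy as np, cv2
from cell import readout, vision
def world(im):
    K=im["camera_matrix"]; z=im["z_map"].astype(float); h,w=z.shape
    u,v=np.meshgrid(np.arange(w),np.arange(h))
    d=cv2.undistortPoints(np.stack([u,v],-1).reshape(-1,1,2).astype(float),K,np.array([im["k1"],0,0,0.])).reshape(h,w,2)
    P=np.stack([d[...,0]*z,-d[...,1]*z,-z],-1)
    R=np.array(im["rotation"])
    if R.shape!=(3,3): R=cv2.Rodrigues(R)[0]
    return P@R.T+np.array(im["position"]), z>0
E
python3 - <<'E'
from h import *
a=vision.get_image("scene");b=vision.get_image("side");
for n,i in (("a",a),("b",b)): 
    cv2.imwrite(f"pics/{n}.png",i["pixels"]); np.savez(f"{n}.npz",W=world(i)[0],ok=world(i)[1],px=i["pixels"])
    print(i["position"],i["k1"])
cv2.imwrite("pics/ab.png",np.hstack([cv2.resize(i["pixels"],(400,300)) for i in (a,b)]))
s=readout.observe(); print(s["position"],s["ee_rot"],s["force"],s["width"],s["clock"])
E
```

```text
[ 0.09092423 -0.89034574  0.66913005] -0.043126031821159094
[0.14659652 0.4073646  0.40233276] -0.0043792543412696176
[ 6.24574498e-01 -3.56267379e-05  2.26049229e-01] [-2.22086692e+00 -2.22078705e+00  1.59568865e-03] [-0.05729139  0.13093805 -0.85041835] 1.0001063767494656 0.1
```

View pics/a.png

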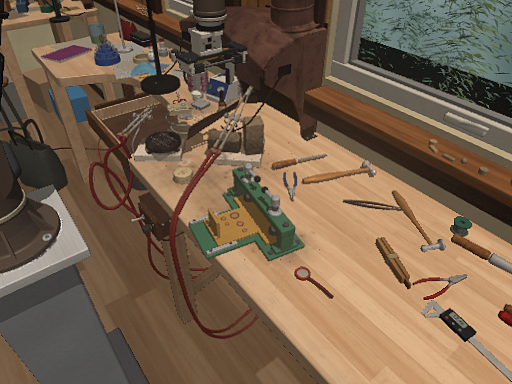

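View pics/b.png

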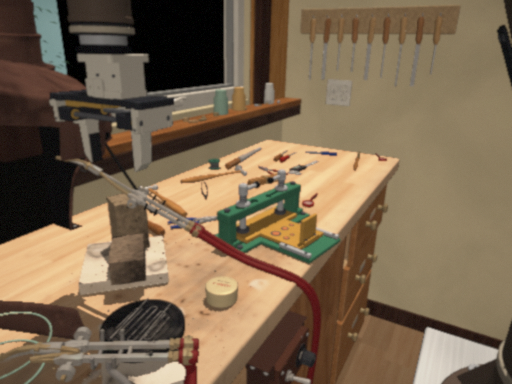

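The scene picture shows the press around (245,215), with the tab at (213,228), the left screw at (250,170) and the right screw at (275,205). The tin is at (183,175), the loupe at (305,275) and the pliers at (290,185). The side picture shows the press at (270,220) and the knobs near (242,190) and (283,180).

Run:
```python
from h import *
d=np.load("a.npz");W,ok,px=d["W"],d["ok"],d["px"].astype(int)
print("tab",W[228,213],"tin",W[175,183],"loupe",W[275,305])
hsv=cv2.cvtColor(d["px"],cv2.COLOR_BGR2HSV)
for n in "ab":
    d=np.load(n+".npz");W,ok,px=d["W"],d["ok"],d["px"];hsv=cv2.cvtColor(px,cv2.COLOR_BGR2HSV)
    z=W[...,2]; g=ok&(hsv[...,0]>55)&(hsv[...,0]<90)&(hsv[...,1]>80)
    roi=np.zeros_like(ok); 
    if n=="a": roi[150:265,180:310]=1
    else: roi[170:260,210:345]=1
    top=g&roi&(abs(z-.083)<.004); p=W[top][:,:2]
    r=cv2.minAreaRect(p.astype(np.float32)); print(n,len(p),r,p.mean(0))
    hi=roi&ok&(z>.098)&(z<.14); q=W[hi]
    c=r[0]
    q=q[np.hypot(*(q[:,:2]-np.array(c)).T)<.2]
    k,l,ce=cv2.kmeans(q.astype(np.float32),2,None,(3,50,1e-4),5,0); print(ce,len(q),q[:,2].max())
    br=roi&ok&(hsv[...,0]>12)&(hsv[...,0]<28)&(hsv[...,1]>120)&(z>.03)&(z<.075); print("tab",W[br].mean(0),W[br].min(0),W[br].max(0))
ims=[]
for n,(y0,y1,x0,x1) in (("a",(150,265,180,310)),("b",(165,265,210,345))):
    c=cv2.imread(f"pics/{n}.png")[y0:y1,x0:x1]; ims.append(cv2.resize(c,(400,360),interpolation=cv2.INTER_CUBIC))
cv2.imwrite("pics/crop.png",np.hstack(ims))
```

```text
tab [ 0.40739643 -0.31236147  0.03135348] tin [ 0.45664944 -0.07433003  0.02863734] loupe [ 0.50167175 -0.53843017  0.00599896]
a 105 ((0.5354800224304199, -0.33294960856437683), (0.261821448802948, 0.03337550163269043), 79.66509246826172) [ 0.53845877 -0.3263173 ]
[[ 0.52327144 -0.38997868  0.11994231]
 [ 0.5442296  -0.28113598  0.12037773]] 337 0.1332458223899169
tab [ 0.4088726  -0.31425776  0.0549989 ] [ 0.40343307 -0.33688723  0.03065688] [ 0.43427988 -0.13256562  0.07183111]
b 421 ((0.534564733505249, -0.3250490427017212), (0.2572844922542572, 0.030176060274243355), 79.04319763183594) [ 0.53451776 -0.30472311]
[[ 0.54628986 -0.26951507  0.11731768]
 [ 0.52483654 -0.37974557  0.11715255]] 378 0.13130597015670953
tab [ 0.41166943 -0.3022331   0.05133938] [ 0.40414048 -0.33428143  0.03012375] [ 0.42200308 -0.27758611  0.06948643]
```

View pics/crop.png

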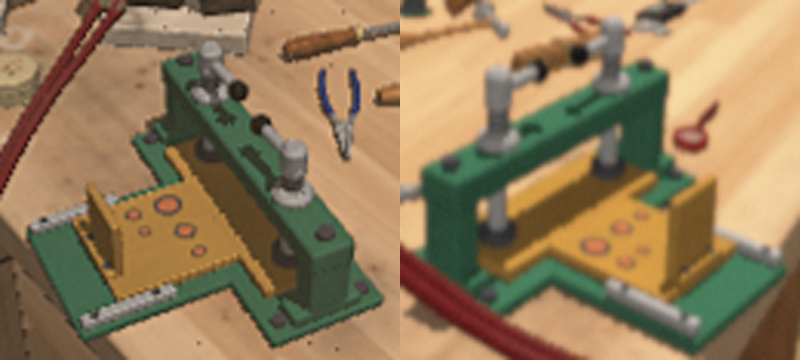

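Run:
```python
from h import *
for n in "ab":
    d=np.load(n+".npz");W,ok=d["W"],d["ok"]
    m=ok&(W[...,2]>.05)&(W[...,0]>.3)&(W[...,0]<.8)&(W[...,1]>-.6)&(W[...,1]<.1)
    P=W[m]; ix=np.floor(P[:,:2]/.05).astype(int)
    D={}
    for (i,j),z in zip(ix,P[:,2]): D[(i,j)]=max(D.get((i,j),0),z)
    print(n); 
    for j in range(2,-13,-1): print("y%.2f"%(j*.05),[int(1000*D.get((i,j),0)) for i in range(6,16)])
```

```text
a
y0.10 [0, 0, 0, 0, 0, 0, 0, 0, 0, 0]
y0.05 [0, 0, 50, 52, 55, 0, 0, 0, 352, 377]
y0.00 [0, 0, 0, 53, 335, 463, 400, 335, 341, 369]
y-0.05 [0, 0, 0, 0, 336, 467, 467, 458, 335, 359]
y-0.10 [0, 0, 0, 0, 97, 121, 154, 170, 316, 348]
y-0.15 [0, 0, 0, 66, 95, 106, 0, 127, 197, 256]
y-0.20 [0, 0, 0, 0, 80, 0, 0, 0, 0, 0]
y-0.25 [0, 0, 0, 0, 89, 90, 0, 0, 0, 0]
y-0.30 [0, 0, 70, 0, 133, 132, 0, 0, 0, 0]
y-0.35 [0, 0, 71, 0, 126, 85, 0, 0, 0, 0]
y-0.40 [0, 0, 0, 0, 132, 0, 0, 0, 0, 0]
y-0.45 [0, 0, 0, 84, 131, 0, 0, 0, 0, 0]
y-0.50 [0, 0, 0, 84, 89, 0, 0, 0, 0, 0]
y-0.55 [0, 0, 0, 0, 0, 0, 0, 0, 0, 0]
y-0.60 [0, 0, 0, 0, 0, 0, 0, 0, 0, 0]
b
y0.10 [0, 0, 0, 0, 0, 0, 0, 0, 0, 0]
y0.05 [0, 0, 50, 53, 53, 0, 0, 0, 351, 369]
y0.00 [0, 0, 0, 0, 333, 458, 456, 333, 344, 368]
y-0.05 [0, 0, 0, 0, 333, 460, 411, 333, 333, 360]
y-0.10 [0, 0, 0, 0, 95, 121, 151, 173, 284, 347]
y-0.15 [0, 0, 0, 63, 91, 105, 0, 0, 127, 0]
y-0.20 [0, 0, 0, 0, 81, 81, 0, 0, 0, 0]
y-0.25 [0, 0, 0, 0, 119, 90, 0, 0, 0, 0]
y-0.30 [0, 0, 69, 0, 131, 131, 0, 0, 0, 0]
y-0.35 [0, 0, 69, 0, 125, 83, 0, 0, 0, 0]
y-0.40 [0, 0, 0, 0, 131, 80, 0, 0, 0, 0]
y-0.45 [0, 0, 0, 81, 130, 0, 0, 0, 0, 0]
y-0.50 [0, 0, 0, 83, 88, 0, 0, 0, 0, 0]
y-0.55 [0, 0, 0, 0, 0, 0, 0, 0, 0, 0]
y-0.60 [0, 0, 0, 0, 0, 0, 0, 0, 0, 0]
```

```bash
python3 -m creep '[[-1,-0.2,-1,0,1],[-1,-0.2,-1,0,1],[-1,-0.3,0,0,1],[-1,-0.3,0,0,1],[-1,-0.3,0,0,1],[-1,-0.3,0,0,1],[-1,-0.3,0,0,1],[-1,-0.3,0,0,1],[0,0,0,0,1]]'
python3 - <<'E'
from h import *
i=vision.get_image("wrist");cv2.imwrite("pics/w1.png",i["pixels"]);W,ok=world(i);np.savez("w1.npz",W=W,ok=ok,px=i["pixels"])
s=readout.observe();print(s["position"],s["joints"],s["force"],s["clock"])
E
```

```text
clock: 1.23
position: [0.5346, -0.3243, 0.3062]
ee_rot: [-2.229, -2.214, 0.004]
force: [0.1, -0.4, 1.3]
width: 0.999
gripper_force: 0.0
[ 0.5359168  -0.32158034  0.30623463] [ 0.35903939  0.3845796   0.14034825  1.45788835 -0.0539247   1.3038376
  0.50010504] [-0.64684028  0.54999799  0.04598634] 1.275
```

View pics/w1.png

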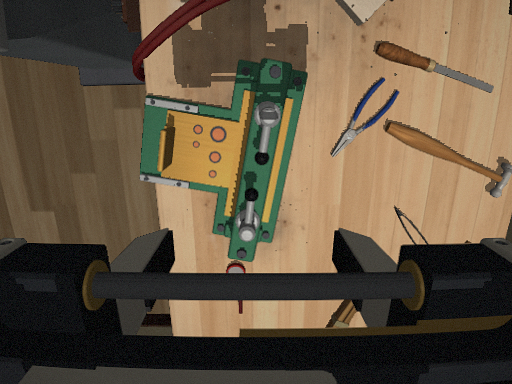

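From above, the upper (left) hub is at (267,113) with its knob at (262,158). The lower (right) hub is at (247,230) with its knob at (251,195). The tab is at (166,142). Both levers point inward.

Run:
```python
from h import *
d=np.load("w1.npz");W,ok,px=d["W"],d["ok"],d["px"];z=W[...,2]
dark=(px.max(-1)<45)
roi=np.zeros_like(ok);roi[80:250,220:300]=1
for n,lo,hi in(("L",80,175),("R",178,250)):
    r=roi.copy();r[:lo]=0;r[hi:]=0
    t=r&ok&(z>.123)&(z<.14); k=r&ok&dark&(z>.112)&(z<.132)
    b=r&ok&~dark&(z>.112)&(z<.1235)
    P=W[t];c=cv2.minEnclosingCircle(P[:,:2].astype(np.float32));K=W[k]
    print(n,len(P),P.mean(0),c,"knob",len(K),K.mean(0), "pix",np.argwhere(k).mean(0))
g=cv2.cvtColor(px,cv2.COLOR_BGR2HSV);g=(g[...,0]>55)&(g[...,0]<90)&(g[...,1]>80)&ok&(abs(z-.083)<.005)
print(cv2.minAreaRect(W[g][:,:2].astype(np.float32)))
h=cv2.cvtColor(px,cv2.COLOR_BGR2HSV);t=ok&(z>.055)&(z<.075)&(h[...,1]>120)&(h[...,0]<30);t[:,:120]=0;t[:,230:]=0;t[220:]=0
print("tab",cv2.minAreaRect(W[t][:,:2].astype(np.float32)),W[t][:,2].mean())
```

```text
L 381 [ 0.54969106 -0.27368079  0.12854647] ((0.5478742122650146, -0.283223956823349), 0.03137746825814247) knob 139 [ 0.5439341  -0.30815373  0.12330712] pix [157.79856115 261.25179856]
R 308 [ 0.52819094 -0.38660979  0.12801742] ((0.5286458730697632, -0.37790822982788086), 0.031766243278980255) knob 143 [ 0.531806   -0.35144525  0.12278282] pix [194.24475524 250.85314685]
((0.5392757654190063, -0.33108511567115784), (0.26576322317123413, 0.03788083791732788), 79.71137237548828)
tab ((0.4497261643409729, -0.22851520776748657), (0.2265748679637909, 0.019225502386689186), 65.85746002197266) 0.06511969069616752
```

```bash
python3 -m creep '[[0.8,0.17,0.5,0,0.54],[0.7,0.17,0.5,0,0.54],[0,0,1,0,0.54],[0,0,1,0,0.54],[0,0,1,0,0.54],[0,0,0.6,0,0.54],[0,0,0.4,0,0.54],[0,0,0,0,0.54]]'
python3 - <<'E'
from h import *
i=vision.get_image("wrist");cv2.imwrite("pics/w2.png",i["pixels"])
s=readout.observe();print(s["position"],s["joints"],s["force"],s["ft_torque"],s["clock"],s["width"])
E
```

```text
clock: 2.28
position: [0.5504, -0.2589, 0.1059]
ee_rot: [-2.219, -2.221, 0.001]
force: [-0.2, -0.3, 0.8]
width: 0.54
gripper_force: 0.0
[ 0.55095181 -0.25945042  0.10694762] [ 0.28867971  0.52673744  0.09211702  1.7529776  -0.06116704  0.86470569
  0.40877556] [-0.82407412  0.48287224  0.43281997] [ 0.01113155 -0.02120195 -0.0127192 ] 2.325 0.5394052614724071
```

View pics/w2.png

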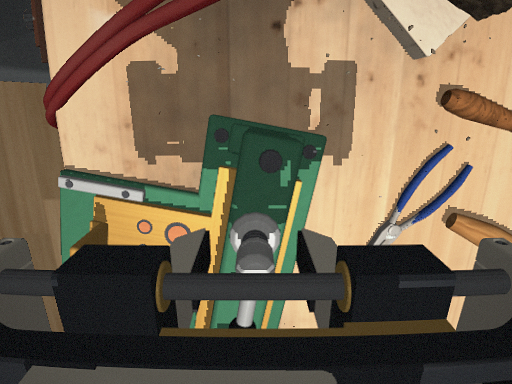

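The fingers straddle the left hub symmetrically: the hub is at (255,245) between fingers at x≈200 and x≈315, and the lever points down the image. I'll turn gently counter-clockwise first.

```bash
cat > st.py <<'E'
from h import *
s=readout.observe();print(np.round(s["position"],4),"F",np.round(s["force"],1),"T",np.round(s["ft_torque"],3),"q7",round(s["joints"][6],3),"t",s["clock"])
E
python3 -m creep '[[0,0,0,-1,0.54],[0,0,0,-1,0.54],[0,0,0,-1,0.54],[0,0,0,-1,0.54],[0,0,0,-1,0.54],[0,0,0,-1,0.54],[0,0,0,-1,0.54],[0,0,0,-1,0.54],[0,0,0,-1,0.54],[0,0,0,-1,0.54],[0,0,0,-1,0.54],[0,0,0,0,0.54]]' >/dev/null;python3 st.py
for i in 1 2 3; do python3 -m creep '[[0,0,0,-1,0.54]]'>/dev/null; python3 st.py; done
```

```text
[ 0.5514 -0.2603  0.1081] F [-0.2 -0.3  0.6] T [ 0.008 -0.022  0.021] q7 1.056 t 3.825
[ 0.5512 -0.2602  0.1077] F [-0.   0.1  0.1] T [ 0.052 -0.098  0.018] q7 1.115 t 3.95
[ 0.5511 -0.2601  0.1076] F [-0.7  0.  -0.8] T [ 0.085  0.125 -0.007] q7 1.175 t 4.075
[ 0.5502 -0.26    0.1074] F [-3.9  1.4  3. ] T [ 0.21   0.677 -0.133] q7 1.234 t 4.2
```

```bash
for i in 1 2 3; do python3 -m creep '[[0,0,0,-1,0.54]]'>/dev/null; python3 st.py; done
```

```text
[ 0.5498 -0.26    0.1073] F [-2.9  0.5  1.1] T [ 0.271  0.772 -0.044] q7 1.294 t 4.325
[ 0.5495 -0.2601  0.1071] F [-6.1  1.5  1.6] T [ 0.258  1.296 -0.223] q7 1.353 t 4.45
[ 0.5484 -0.2602  0.1069] F [-9.2  1.4  5. ] T [ 0.155  2.067 -0.276] q7 1.412 t 4.575
```

```bash
for i in 1 2; do python3 -m creep '[[0,0,0,-1,0.54]]'>/dev/null; python3 st.py; done
```

```text
[ 0.5472 -0.2604  0.1068] F [-13.5   1.3   7.1] T [ 0.129  2.853 -0.449] q7 1.471 t 4.7
[ 0.546  -0.2607  0.1066] F [-16.4   0.5  10.3] T [-0.027  3.692 -0.468] q7 1.53 t 4.825
```

The left lever is tight counter-clockwise, so it comes loose clockwise. I'll lift, swing over to the other side of the lever, lower and push clockwise.

```bash
python3 -m creep '[[0,0,0,1,0.54],[0,0,0,1,0.54],[0,0,0,1,0.76],[0,0,-0.6,0,0.76],[0,0,-0.6,0,0.76],[0,0,0,-1,0.76],[0,0,0,-1,0.76],[0,0,0,-1,0.76],[0,0,0,-1,0.76],[0,0,0,-1,0.76],[0,0,0,-1,0.76],[0,0,0,-1,0.76]]' >/dev/null; python3 -m creep '[[0,0,0,-1,0.76],[0,0,0,-1,0.76],[0,0,0,-1,0.76],[0,0,0,-1,0.76],[0,0,0,-1,0.76],[0,0,0,-1,0.76],[0,0,0,-1,0.76],[0,0,0,-1,0.76],[0,0,0,-1,0.76],[0,0,0,0,0.76]]' >/dev/null; python3 st.py; python3 -c "
from h import *
i=vision.get_image('wrist');cv2.imwrite('pics/w3.png',i['pixels'])"
```

```text
[ 0.5509 -0.2602  0.1553] F [ 0.3 -0.7 -0.1] T [ 0.241  0.004 -0.028] q7 2.344 t 7.575
```

View pics/w3.png

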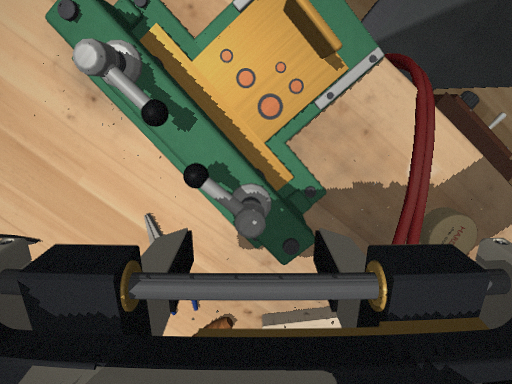

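The left lever runs from its hub at (250,220) to the knob at (196,176), and the left finger lies about 39° counter-clockwise of it. It is clear to descend and push clockwise.

```bash
python3 -m creep '[[0,0,0.6,0,0.76],[0,0,0.6,0,0.76],[0,0,0,1,0.76],[0,0,0,1,0.76],[0,0,0,1,0.76],[0,0,0,1,0.76]]' >/dev/null; python3 st.py; for i in 1 2 3 4; do python3 -m creep '[[0,0,0,1,0.76],[0,0,0,1,0.76]]'>/dev/null; python3 st.py; done
```

```text
[ 0.5508 -0.2601  0.1071] F [ 0.6  0.1 -0.8] T [ 0.147 -0.007  0.002] q7 2.075 t 8.375
[ 0.5518 -0.26    0.1073] F [1.7 0.4 0.7] T [ 0.12  -0.65   0.113] q7 1.956 t 8.625
[ 0.552  -0.2602  0.1075] F [ 3.7 -0.6  0.9] T [ 0.051 -0.657  0.089] q7 1.838 t 8.875
[ 0.5522 -0.2603  0.1078] F [ 2.9 -0.4  1.5] T [-0.12  -0.631  0.084] q7 1.719 t 9.125
[ 0.5523 -0.2604  0.1079] F [ 2.8 -1.5  2. ] T [-0.177 -0.631  0.094] q7 1.6 t 9.375
```

```bash
python3 -m creep '[[0,0,0,1,0.76],[0,0,0,1,0.76],[0,0,0,1,0.76],[0,0,0,1,0.76],[0,0,0,1,0.76],[0,0,0,1,0.76],[0,0,0,1,0.76],[0,0,0,1,0.76],[0,0,0,1,0.76],[0,0,0,1,0.76],[0,0,0,1,0.76],[0,0,0,1,0.76]]'>/dev/null; python3 st.py
python3 -m creep '[[0,0,0,1,0.76],[0,0,0,1,0.76],[0,0,0,1,0.76],[0,0,0,1,0.76],[0,0,0,1,0.76],[0,0,0,1,0.76],[0,0,0,1,0.76],[0,0,0,1,0.76],[0,0,0,1,0.76],[0,0,0,1,0.76],[0,0,0,1,0.76],[0,0,0,1,0.76]]'>/dev/null; python3 st.py
python3 -m creep '[[0,0,0,1,0.76],[0,0,0,1,0.76],[0,0,0,1,0.76],[0,0,0,1,0.76],[0,0,0,1,0.76],[0,0,0,1,0.76],[0,0,0,1,0.76],[0,0,0,1,0.76],[0,0,0,1,0.76],[0,0,0,1,0.76],[0,0,0,1,0.76],[0,0,0,1,0.76]]'>/dev/null; python3 st.py
```

```text
[ 0.5522 -0.2608  0.1079] F [ 2.5 -2.4  1.6] T [-0.439 -0.465  0.133] q7 0.891 t 10.875
[ 0.5514 -0.2613  0.1077] F [ 0.5 -2.9  2. ] T [-0.709 -0.049  0.085] q7 0.186 t 12.375
[ 0.5504 -0.2608  0.1073] F [-2.5 -2.4  1.8] T [-0.355  0.526  0.113] q7 -0.509 t 13.875
```

```bash
python3 -m creep '[[0,0,0,1,0.76],[0,0,0,1,0.76],[0,0,0,1,0.76],[0,0,0,1,0.76],[0,0,0,1,0.76],[0,0,0,1,0.76],[0,0,0,1,0.76],[0,0,0,1,0.76],[0,0,0,1,0.76],[0,0,0,1,0.76],[0,0,0,1,0.76]]'>/dev/null; python3 st.py
python3 -m creep '[[0,0,0,1,0.76],[0,0,0,1,0.76],[0,0,0,1,0.76],[0,0,0,1,0.76],[0,0,0,1,0.76],[0,0,0,1,0.76],[0,0,0,1,0.76],[0,0,0,1,0.76]]'>/dev/null; python3 st.py
for i in 1 2 3 4 5; do python3 -m creep '[[0,0,0,1,0.76]]'>/dev/null; python3 st.py; done
```

```text
[ 0.5504 -0.2595  0.1071] F [-1.6  1.3  1.6] T [0.377 0.557 0.078] q7 -1.136 t 15.25
[ 0.5506 -0.2577  0.1068] F [-3.9  7.4  4.1] T [1.828 0.648 0.391] q7 -1.587 t 16.25
[ 0.5504 -0.2564  0.1066] F [-4.2 11.4  6.4] T [2.662 0.826 0.532] q7 -1.643 t 16.375
[ 0.5503 -0.2551  0.1065] F [-6.3 15.7  8.2] T [3.363 0.929 0.706] q7 -1.699 t 16.5
[ 0.5504 -0.2538  0.1063] F [-6.6 19.1 10.7] T [4.186 0.927 0.924] q7 -1.755 t 16.625
[ 0.5506 -0.2524  0.1062] F [-6.1 22.6 12. ] T [5.056 0.883 1.022] q7 -1.812 t 16.75
[ 0.5509 -0.2511  0.1061] F [-6.1 26.8 13.8] T [5.757 0.719 1.247] q7 -1.868 t 16.875
```

```bash
python3 -m creep '[[0,0,0,-1,0.76],[0,0,0,-1,0.76],[0,0,0,-1,0.76],[0,0,0,-1,0.76],[0,0,0,-1,0.76],[0,0,-0.7,0,0.76],[0,0,-0.8,0,0.76],[0,0,-1,0,0.76],[0,0,0,0,0.76]]'>/dev/null; python3 st.py;python3 - <<'E'
from h import *
s=readout.observe();R=cv2.Rodrigues(np.array(s["ee_rot"]))[0];print(R.round(3),s["joints"])
i=vision.get_image('wrist');cv2.imwrite('pics/w4.png',i['pixels']);W,ok=world(i);np.savez("w4.npz",W=W,ok=ok,px=i["pixels"])
E
```

```text
[ 0.5523 -0.261   0.2101] F [ 0.4  0.1 -0.1] T [0.122 0.097 0.013] q7 -1.667 t 18.0
[[ 0.641 -0.767  0.006]
 [-0.767 -0.641 -0.002]
 [ 0.005 -0.003 -1.   ]] [-0.21634399  0.52766374  0.87110439  1.68457209 -0.44161719  1.13167697
 -1.66737446]
```

View pics/w4.png

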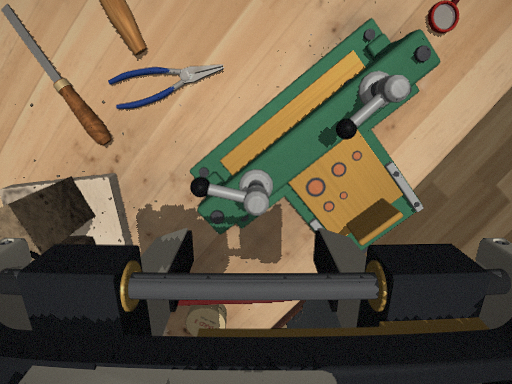

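The left lever now points outward, from hub (257,195) to knob (200,187), roughly 230° clockwise from where it started. The right lever is still at hub (395,88) and knob (346,130). Next I'll go over the right hub with the finger on the clockwise side of its lever.

```bash
python3 -m creep '[[0.74,0.92,0,0,0.76],[0.74,0.92,0,0,0.76],[0.74,0.92,0.2,0,0.76],[0,0,1,0,0.76],[0,0,0.8,0,0.76],[0,0,0.58,0,0.76],[0,0,0,-1,0.76],[0,0,0,-1,0.76]]'>/dev/null; python3 st.py; for i in 1 2 3 4 5; do python3 -m creep '[[0,0,0,-1,0.76]]'>/dev/null; python3 st.py; done
```

```text
[ 0.5225 -0.3981  0.1017] F [0.2 0.4 0.7] T [ 0.157  0.105 -0.027] q7 -1.269 t 19.05
[ 0.5227 -0.3982  0.1021] F [-0.5 -0.4  0.5] T [ 0.144  0.142 -0.008] q7 -1.212 t 19.175
[ 0.5231 -0.3985  0.1023] F [ 2.2 -1.6 -0.5] T [-0.266 -0.331 -0.106] q7 -1.155 t 19.3
[ 0.5234 -0.3986  0.1025] F [ 1.9 -2.2 -1. ] T [-0.306 -0.33  -0.139] q7 -1.098 t 19.425
[ 0.5234 -0.3988  0.1026] F [ 2.1 -2.   0.1] T [-0.274 -0.393 -0.03 ] q7 -1.04 t 19.55
[ 0.5235 -0.3989  0.1027] F [ 1.1 -1.9 -0.4] T [-0.366 -0.342 -0.088] q7 -0.983 t 19.675
```

The right lever turns freely counter-clockwise at about 3 N, so I'll continue.

```bash
python3 -m creep '[[0,0,0,-1,0.76],[0,0,0,-1,0.76],[0,0,0,-1,0.76],[0,0,0,-1,0.76],[0,0,0,-1,0.76],[0,0,0,-1,0.76],[0,0,0,-1,0.76],[0,0,0,-1,0.76],[0,0,0,-1,0.76],[0,0,0,-1,0.76],[0,0,0,-1,0.76],[0,0,0,-1,0.76]]'>/dev/null; python3 st.py
python3 -m creep '[[0,0,0,-1,0.76],[0,0,0,-1,0.76],[0,0,0,-1,0.76],[0,0,0,-1,0.76],[0,0,0,-1,0.76],[0,0,0,-1,0.76],[0,0,0,-1,0.76],[0,0,0,-1,0.76],[0,0,0,-1,0.76],[0,0,0,-1,0.76],[0,0,0,-1,0.76],[0,0,0,-1,0.76]]'>/dev/null; python3 st.py
python3 -m creep '[[0,0,0,-1,0.76],[0,0,0,-1,0.76],[0,0,0,-1,0.76],[0,0,0,-1,0.76],[0,0,0,-1,0.76],[0,0,0,-1,0.76],[0,0,0,-1,0.76],[0,0,0,-1,0.76],[0,0,0,-1,0.76],[0,0,0,-1,0.76],[0,0,0,-1,0.76],[0,0,0,-1,0.76]]'>/dev/null; python3 st.py
```

```text
[ 0.5242 -0.3981  0.1029] F [3.2 0.6 2.1] T [ 0.17  -0.518 -0.119] q7 -0.294 t 21.175
[ 0.5231 -0.3972  0.1023] F [0.6 2.8 1.9] T [ 0.543 -0.001 -0.146] q7 0.402 t 22.675
[ 0.5218 -0.3977  0.102 ] F [-2.   2.   1.4] T [ 0.286  0.46  -0.092] q7 1.105 t 24.175
```

```bash
python3 -m creep '[[0,0,0,-1,0.76],[0,0,0,-1,0.76],[0,0,0,-1,0.76],[0,0,0,-1,0.76],[0,0,0,-1,0.76],[0,0,0,-1,0.76],[0,0,0,-1,0.76],[0,0,0,-1,0.76],[0,0,0,-1,0.76],[0,0,0,-1,0.76],[0,0,0,-1,0.76],[0,0,0,-1,0.76]]'>/dev/null; python3 st.py
for i in 1 2 3; do python3 -m creep '[[0,0,0,-1,0.76],[0,0,0,-1,0.76]]'>/dev/null; python3 st.py; done
```

```text
[ 0.5217 -0.3987  0.1022] F [-2.3 -0.7  1.4] T [-0.185  0.506 -0.12 ] q7 1.815 t 25.675
[ 0.5217 -0.3988  0.1022] F [-2.7 -1.5  1.2] T [-0.25   0.471 -0.142] q7 1.934 t 25.925
[ 0.5218 -0.3989  0.1023] F [-2.4 -2.1  1.3] T [-0.292  0.404 -0.116] q7 2.052 t 26.175
[ 0.5219 -0.399   0.1024] F [-1.9 -2.1  1.3] T [-0.309  0.34  -0.117] q7 2.172 t 26.425
```

```bash
for i in 1 2 3 4; do python3 -m creep '[[0,0,0,-1,0.76]]'>/dev/null; python3 st.py; done
```

```text
[ 0.5219 -0.3991  0.1024] F [-1.  -1.9  2. ] T [-0.307  0.28  -0.145] q7 2.231 t 26.55
[ 0.522  -0.3991  0.1024] F [-2.2 -1.5  1.5] T [-0.369  0.314 -0.087] q7 2.291 t 26.675
[ 0.522  -0.3992  0.1025] F [-2.6 -2.3  1.6] T [-0.393  0.295 -0.157] q7 2.35 t 26.8
[ 0.522  -0.3994  0.1025] F [-2.2 -4.2  1.6] T [-0.723  0.541 -0.232] q7 2.41 t 26.925
```

```bash
for i in 1 2; do python3 -m creep '[[0,0,0,-1,0.76]]'>/dev/null; python3 st.py; done
python3 -m creep '[[0,0,0,1,0.76],[0,0,0,1,0.76],[0,0,0,1,0.76],[0,0,-0.8,0,0.76],[0,0,-1,0,0.76],[0,0,-1,1,0.76],[0,0,0,1,0.76]]'
python3 - <<'E'
from h import *
s=readout.observe();R=cv2.Rodrigues(np.array(s["ee_rot"]))[0];print(s["position"],R[:,0].round(3),R[:,1].round(3),s["joints"].round(2) if hasattr(s["joints"],"round") else s["joints"])
i=vision.get_image('wrist');cv2.imwrite('pics/w5.png',i['pixels']);W,ok=world(i);np.savez("w5.npz",W=W,ok=ok,px=i["pixels"])
E
```

```text
[ 0.5211 -0.4005  0.1024] F [-5.7 -6.7  2.7] T [-1.328  1.049 -0.413] q7 2.469 t 27.05
[ 0.5201 -0.4019  0.1024] F [-6.7 -8.9  2.9] T [-1.894  1.441 -0.667] q7 2.529 t 27.175
clock: 28.05
position: [0.5247, -0.3989, 0.2182]
ee_rot: [-0.486, 3.1, -0.003]
force: [0.3, 0.4, 0.4]
width: 0.758
gripper_force: 0.0
[ 0.52472313 -0.3989492   0.21821534] [-0.952 -0.306 -0.004] [-0.306  0.952 -0.003] [ 0.83  0.53 -0.41  1.47  0.22  1.18  2.27]
```

View pics/w5.png

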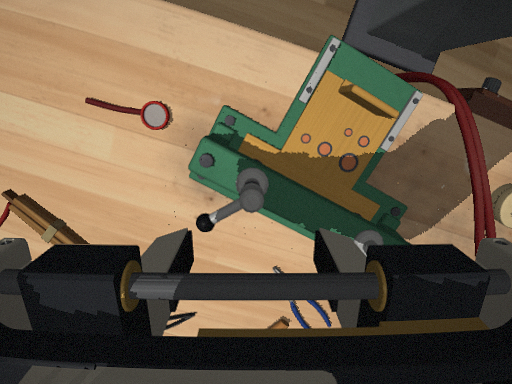

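Both levers now point outward on the far side; the right lever runs from hub (252,190) to knob (206,222). The tab is at (368,97) and the plate is still in place.

Run:
```python
from h import *
from h import readout
d=np.load("w5.npz");W,ok,px=d["W"],d["ok"],d["px"];z=W[...,2]
m=ok&(z>.058)&(z<.078);r=np.zeros_like(ok);r[70:125,330:405]=1
P=W[m&r];print(len(P),P.mean(0),cv2.minAreaRect(P[:,:2].astype(np.float32)))
s=readout.observe();R=cv2.Rodrigues(np.array(s["ee_rot"]))[0]
for t in(P.mean(0),np.array([.411,-.308,.05])): print((R.T@(t-s["position"])/.04).round(2))
```

```text
558 [ 0.41383512 -0.3105246   0.06754204] ((0.41338446736335754, -0.30881601572036743), (0.055436279624700546, 0.00884376373142004), 79.93718719482422)
[1.96 2.93 3.71]
[2.01 3.01 4.15]
```

```bash
python3 -m creep '[[0.66,1,0,0,0.45],[0.66,1,0,0,0.45],[0.65,0.97,0,0,0.45],[0,0,0,1,0.45],[0,0,0,1,0.45],[0,0,0,1,0.45],[0,0,0,1,0.45],[0,0,0,1,0.45],[0,0,0,1,0.45],[0,0,0,1,0.45],[0,0,0,1,0.45],[0,0,0,1,0.45]]'>/dev/null
python3 -m creep '[[0,0,0,1,0.45],[0,0,0,1,0.45],[0,0,0,1,0.45],[0,0,0,1,0.45],[0,0,0,1,0.45],[0,0,0,1,0.45],[0,0,0,1,0.45],[0,0,0,1,0.45],[0,0,0,1,0.45],[0,0,0,1,0.45],[0,0,0,1,0.45],[0,0,0,1,0.45]]'>/dev/null
python3 -m creep '[[0,0,0,1,0.45],[0,0,0,1,0.45],[0,0,0,1,0.45],[0,0,0,1,0.45],[0,0,0,1,0.45],[0,0,0,1,0.45],[0,0,0,1,0.45],[0,0,0,1,0.45],[0,0,0,0,0.45]]'>/dev/null
python3 - <<'E'
from h import *
s=readout.observe();R=cv2.Rodrigues(np.array(s["ee_rot"]))[0];print(s["position"],R[:,0].round(3),R[:,1].round(3),s["clock"],s["joints"])
print((R.T@(np.array([.413,-.309,.048])-s["position"])/.04).round(2))
E
```

```text
[ 0.41093383 -0.30969846  0.21438912] [0.138 0.99  0.001] [ 0.99  -0.138 -0.002] 32.225 [ 0.61426795  0.27421643 -0.08997814  1.84814153  0.02803829  1.02260223
  0.37416176]
[0.02 0.06 4.16]
```

```bash
python3 -m creep '[[0,0.06,0.8,0.6,0.45],[0,0,0.9,0,0.45],[0,0,0.9,0,0.45],[0,0,0.8,0,0.45],[0,0,0.7,0,0.45],[0,0,0,0,0.45]]'>/dev/null; python3 st.py; python3 -c "
from h import *
i=vision.get_image('side');cv2.imwrite('pics/s6.png',cv2.resize(i['pixels'][120:290,180:380],(600,510)))"
```

```text
[ 0.4121 -0.3095  0.0495] F [ 0.7  0.4 -0.2] T [0.023 0.043 0.02 ] q7 0.303 t 32.975
```

View pics/s6.png

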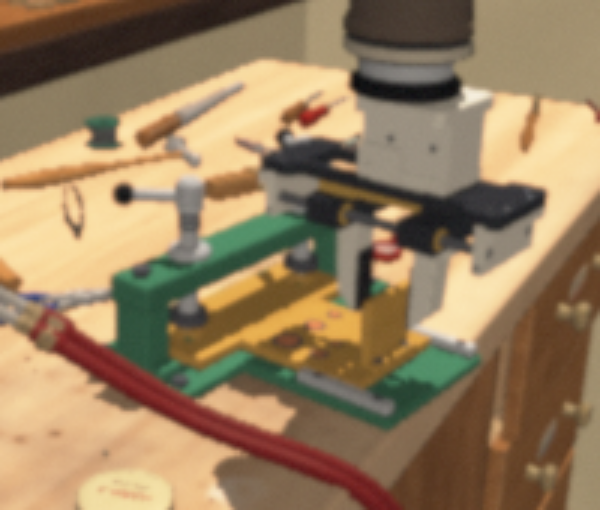

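The fingers straddle the tab, with the rear finger at (355,270) behind it and the front finger at (428,270). I'll narrow the gap and draw the plate out as a hook.

```bash
python3 -m creep '[[0,0,0,0,0.2],[0,0,0,0,0.2],[0,0,0,0,0.2],[0,-0.1,0,0,0.2],[0,-0.1,0,0,0.2],[0,-0.1,0,0,0.2]]' 15; python3 -m creep '[[0,-0.15,0,0,0.2],[0,-0.15,0,0,0.2],[0,-0.15,0,0,0.2],[0,-0.15,0,0,0.2],[0,-0.15,0,0,0.2]]'; for i in 1 2 3; do python3 -m creep '[[0,-0.1,0,0,0.2],[0,-0.08,0,0,0.2]]' >/dev/null; python3 st.py; done
```

```text
clock: 33.78
position: [0.4023, -0.3086, 0.0517]
ee_rot: [2.413, 2.01, 0.001]
force: [1.7, -0.6, -1.3]
width: 0.203
gripper_force: 1.2
clock: 34.4
position: [0.3724, -0.3032, 0.0517]
ee_rot: [2.413, 2.01, 0.0]
force: [3.7, -0.9, 1.9]
width: 0.199
gripper_force: 1.9
[ 0.3655 -0.3019  0.0517] F [ 4.2 -0.8  3. ] T [-0.214 -0.922 -0.02 ] q7 0.334 t 34.65
[ 0.3583 -0.3005  0.0516] F [ 3.7 -0.3  2.9] T [-0.162 -0.888 -0.041] q7 0.34 t 34.9
[ 0.351  -0.2992  0.0515] F [ 4.3 -1.1  2.9] T [-0.181 -0.953  0.005] q7 0.346 t 35.15
```

```bash
for i in 1 2 3; do python3 -m creep '[[0,-0.08,0,0,0.2]]' >/dev/null; python3 st.py; done
```

```text
[ 0.3482 -0.2986  0.0516] F [12.9 -1.6 -6. ] T [-0.347 -3.011 -0.048] q7 0.348 t 35.275
[ 0.3482 -0.2987  0.0518] F [ 20.4  -2.1 -13.8] T [-0.588 -4.29  -0.029] q7 0.351 t 35.4
[ 0.3482 -0.2988  0.0522] F [ 29.4  -3.3 -19. ] T [-0.671 -6.126  0.024] q7 0.354 t 35.525
```

```bash
python3 -m creep '[[0,0.1,0,0,0.2],[0,0.1,0,0,0.3],[0,0.1,0,0,0.45],[0,0,0,0,0.45]]' >/dev/null; python3 st.py; python3 -m creep '[[0,0,-0.5,0,0.45],[0,0,-1,0,0.45],[0,0,-1,0,0.45],[0,0,-1,0,0.45],[0,0,0,0,0.45]]' >/dev/null; python3 st.py
python3 - <<'E'
from h import *
i=vision.get_image('wrist');cv2.imwrite('pics/w7.png',i['pixels']);W,ok=world(i);z=W[...,2]
h=cv2.cvtColor(i["pixels"],cv2.COLOR_BGR2HSV)
m=ok&(z>.058)&(z<.078)&(W[...,0]<.40)&(W[...,0]>.30)&(abs(W[...,1]+.3)<.05)&(h[...,1]>100)
P=W[m];print(len(P),P.mean(0) if len(P) else 0)
E
```

```text
[ 0.3529 -0.2994  0.0512] F [-0.1  1.1 -0.8] T [ 0.007  0.02  -0.04 ] q7 0.344 t 36.025
[ 0.3545 -0.3006  0.1941] F [ 0.8  0.5 -0.4] T [-0.026  0.008 -0.002] q7 0.379 t 36.65
450 [ 0.35477512 -0.29521868  0.06831094]
```

View pics/w7.png

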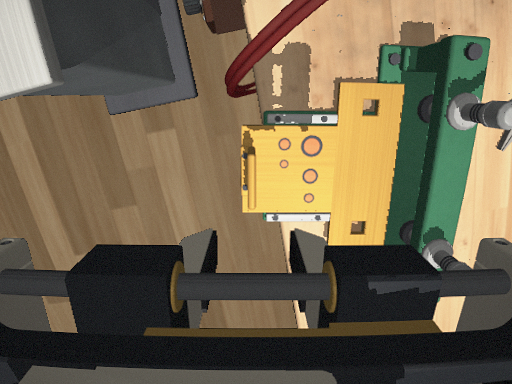

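The plate is out against the rails, with its shoulders at (338,120) and (338,215). The tab moved about 60 mm and the robot is clear of everything.

```bash
python3 -c "
from cell import sign_off
print(sign_off())"
```

```text
the job is handed in; nothing more can be done
None
```

Both screws are turned loose to their stops (the left one clockwise, the right one counter-clockwise), the die plate is drawn out about 60 mm to its stop, the tin, pliers and loupe were never approached, and the job is handed in; no verdict was shown.

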